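# Open the snap-lock terminal box of the terrace lights

## Task

Open the terminal box of the terrace lights: press its steel snap tab down so the cover springs loose, then push the released cover along its rails right off its seat, so the terminal bay is wholly uncovered and the cover lies flat on the board's planks beyond, short of or against the end strip. Only press and push: do not lift or tip the cover, let the tab spring back, and leave everything else standing where it is.

Things in the scene. Friction and masses are not known exactly. Their poses are not given: they have to be found in the camera images.
- terminal_box: (All sizes in mm.) Grey terminal box let into a fixed acacia board, 200 wide, x = -125 to 205. Origin: on the table under the seat's centre; +x is the way the cover slides off. Seat: x = -50 to 50, 45 above the table, over the open bay. Side rails (x = -49 to 47, inner faces |y| = 37, top 59.5 above the table) have lips reaching in to |y| = 31 over the cover's edges: it can only slide along +x.
- tab (a joint): Steel rocker tab at the seat's -x end, hinged across the box at x = -62, 52 above the table. 0 = at rest, nose hooked in front of the cover's catch rib; grows (rad) as its pad is pressed down; stop 0.34. Sprung: 4 to 10 N press it, it returns by itself. Between 0.14 and 0.2 the cover is let go; keep it pressed half a second.
- tab_pad (a point): Centre of the top of the tab's ribbed press pad (40 along x, 34 wide), 36 behind the hinge: at rest at x = -98, y = 0 of the box, 70 above the table. Pressing here 10 deep turns the tab to about 0.3. The pad spans x = -76 to -116; arm and nose (24 wide) go on to x = -31, top at most 69 above the table.
- ejector (a joint): Spring plunger under the tab, behind the cover's -x edge: 0 = compressed, cover locked; once the tab lets go it slides to 0.012 (m) by itself within about half a second, pushing the cover 12 along +x. The cover then stays released when the tab springs back.
- planks (a point): Centre of the bare planks beyond the seat where the cover is to lie: at x = 122, y = 0 of the box, on the surface 44 above the table. The planks run from x = 50 to 195 and end at a low strip (7 higher), which stops the cover at about 150 of travel.
- cover: Loose off-white cover, plate 90 (x) by 70 (y) by 8 thick, about 150 g. Origin: centre of its underside; axes parallel to the box's when seated. Starts seated at x = 0 of the box, underside 45 above the table, locked by the tab. On top: the catch rib (4 by 30, 6 high) at x = -38, and the push ridge. The bay is clear once the cover has moved 100.
- ridge_top (a point): Centre of the top of the push ridge on the cover: 12 thick along x, 40 wide along y, top 22 above the cover's underside (14 above its plate). At x = 24 of the cover; its -x face (x = 18) is the one to push on. Between this face and the tab's nose 49 of plain plate are free before the release, 61 after it.
- mug: Bystander: red enamel mug, 80 across, 80 high, standing on the table beside the board, origin centre of underside.
- spice_tin: Bystander: small steel tin, 38 across, 50 high, on the board beside the planks where the cover ends up, 78 to the side of the centre line; origin centre of underside.
- screwdriver: Bystander: screwdriver 160 long lying on the board along its other edge, about 80 from the centre line; origin on its underside.
- mason_jar: Bystander: glass mason jar with steel lid, 76 across, 120 high, on the table; origin centre of underside.
- pepper_jar: Bystander: smaller amber jar, 56 across, 90 high, on the table; origin centre of underside.
- tenderizer: Bystander: steel meat tenderizer lying on the table, 215 long, 50 high; origin at its underside.
- tongs: Bystander: steel tongs with grey silicone tips lying on the table, 290 long, 20 high; origin at its underside.
Not all that is in view belongs to the job. What is meant by the cover is not turquoise, and is the smaller of those in its own colour.

How it is judged:
On the way, in this order (a step that is already met when the one before it is completed fails the run):
1. the snap tab is pressed in while the cover is still on its seat (value of joint tab above 0.1 rad and x of cover in the frame of terminal_box below 0.03 m), for 0.05 s.
2. the cover has been pushed off its seat (x of cover in the frame of terminal_box above 0.1 m), for 0.1 s.
At the end, for the whole second after the job is handed in: The cover lies flat (within 0.06 rad) and at rest on the planks beyond the seat: its centre 100 to 156 mm along +x from the seat's centre, within 35 mm of the centre line, turned no more than 0.5 rad; underside 41 to 48 mm above the box's underside; the tab has sprung back (below 0.06 rad) (x of cover in the frame of terminal_box between 0.1 and 0.156 m and y of cover in the frame of terminal_box between -0.035 and 0.035 m and z of cover in the frame of terminal_box between 0.041 and 0.048 m and angle between cover's own z axis and vertical below 0.06 rad and angle between the x axis of cover and the x axis of terminal_box, either way round below 0.5 rad and linear speed of cover below 0.01 m/s and value of joint tab below 0.06 rad); the robot touches nothing.
It fails at once if the cover is lifted more than 10 mm above its seat, or falls off the board (z of cover in the frame of terminal_box above 0.055 m or z of cover in the frame of terminal_box below 0.034 m).
It fails at once if the cover is tipped more than 0.25 rad (angle between cover's own z axis and vertical above 0.25 rad).
It fails at once if a bystander is moved more than 30 mm (distance of any of mug, spice_tin, screwdriver, mason_jar, pepper_jar, tenderizer, tongs from where it was at the start of the episode above 0.03 m).
It fails at once if a standing bystander is tipped (angle between any of mug, spice_tin, mason_jar, pepper_jar's own z axis and vertical above 0.4 rad).
It also fails if it takes over 40 s, if anything falls off the work surface, if the arm or the gripper's body presses on something with over 40 N, if the wrist force passes 120 N, or if a joint passes its speed limit or range.

## Robot

A 7-joint arm with a two-finger parallel gripper is mounted at the origin on the work surface. World frame = base frame: x ahead of the robot, y to its left, z up, the work surface at z = 0. Lengths are in m, angles in rad, forces in N, time in s.
With the tool pointing down it reaches from about 0.425 to 0.875 m from the base axis. Payload 8.4 kg.
Tool frame: the origin (TCP) lies at the very end of the fingers, on their centre line; the grasp point (between the pads) lies 19 mm behind it; z points along the fingers, y is the line along which they close (so a half turn about z gives the same grasp; the last joint's range is limited). The gripper opens to 85 mm and grips with 20 to 120 N. Pads are 22 mm wide; open, the fingers measure 114 mm over their backs; the gripper's body (76 mm by 85 mm) begins 54 mm behind the grasp point. The pads swing forward as they close: fully open they stand 13 mm farther back than shut.
Start: joints at [-1.232, 0.333, 0.04, 1.465, -0.013, 1.343, -0.059], TCP at [0.276, 0.589, 0.231] pointing down, gripper open.
Joint ranges: [-2.58, 2.58], [-0.38, 2.09], [-1.3, 1.39], [0.25, 2.4], [-1.5, 4.64], [0.08, 2.09], [-2.65, 2.65]. Speed limits (rad/s): [2.22, 2.22, 2.79, 2.79, 3.14, 3.14, 3.14].

## Interface

Orientations are given as a unit quaternion [w, x, y, z].
In Python, from cell import manip gives the robot as it stands.
- The arm moves only by the tool jog_arm, never from a script. Its argument "steps" is a list of rows, each an object with "translation": the shift along the tool's x, y, z in m, a list of three; "twist": the turn, a rotation vector about the tool's x, y, z in degrees, a list of three; "gripper": the finger opening in m, from 0 to 0.0854. A call has exactly 10 rows; each row is the pose to reach, as a shift and turn from the pose commanded when the call began, along the tool's axes at that moment; what a row does not reach only later rows make up. A row lasts 1/10 s, in which the tool goes at most 50 mm and 8.59 degrees, less where a joint would pass 70% of its speed; a pose out of reach is approached as far as the arm can. A call with a gripper value outside its range is refused whole. The fingers move at their own pace and stop on an object; the grip force is fixed at half the most. Time passes only in rows, so rows that repeat a pose let the fingers close, or fill a call up. It gives the time, the measured TCP pose, the force, the opening and the grip force at its end, in the units of the state.
- manip.get_state(): the state, without advancing time (a new reading comes with each control period).
- manip.get_image(name): name is "scene" or "side" or "wrist"; returns the picture (384x512x3 uint8, blue, green, red); there is no depth.
- manip.camera_params(name): a dict with "fx", "fy", "cx", "cy" (pixels), "k1" (the pictures are not rectified: a ray, as slopes to the right and down, at radius r is drawn at 1 + k1 r^2 times it, then the intrinsics apply), "position" and "orientation" of the camera in the world. Camera axes: x right, y down, z forward; pixel columns grow to the right and rows downward; lengths in m; the calibration is good to about 2 mm. A picture is of the moment at which its call begins: read the wrist's pose just before it. camera_params takes no time and is no camera call; for the wrist camera it gives the pose at the moment of the call.
- manip.finish_job(): hands the job in; it is judged then, once.
The state is a dict: "time_s": time; "joint_pos": joint angles; "dq": joint speeds; "joint_efforts": joint torques, N m; "tool_pos": TCP position; "tcp_rot": TCP orientation; "contact_force": force on the tool from outside, world axes, zero at the start; "wrist_torque": the same for the moment, N m; "finger_gap": finger opening in m; "finger_force": force on a finger pad.
Only numpy, scipy, OpenCV 4.12 (cv2) and the standard library are available. Lean on these libraries where they do the work, as an engineer would, in place of code of your own. Each camera call takes 0.05 s, during which the arm holds its last target. There are 200 camera calls.

## Working session

There is one attempt and no reset: what is moved stays moved. The work goes in short steps, Python scripts to look and compute and a tool call to move; the robot and the scene stay as the last step left them, time stands still between calls to the robot, and variables do not carry over. Pictures are saved under pics/ and viewed, at most 10 in all, crops included, and the job is handed in when it is done.

Besides the shell and the picture viewer there is one more tool, called after "Call:" as name([rows], argument=value, ...), one row to a line, values as JSON. jog_arm: Moves the arm, as the interface text tells. Its arguments: {"type":"object","properties":{"steps":{"type":"array"}},"required":["steps"]}

```bash
mkdir -p pics
python3 - <<'E'
from cell import manip
import cv2
for n in("scene","side"):
    cv2.imwrite(f"pics/{n}0.png",manip.get_image(n)); print(n,manip.camera_params(n))
s=manip.get_state(); print(s["time_s"],s["tool_pos"],s["tcp_rot"],s["contact_force"],s["finger_gap"])
E
```

```text
scene {'fx': 382.2760593831211, 'fy': 382.2760593831211, 'cx': 259.1892016366375, 'cy': 188.5222196411737, 'k1': -0.04406021814375487, 'position': array([1.18857882, 0.10359838, 0.93528119]), 'orientation': array([-0.20435349,  0.61688541,  0.71682751, -0.25268628])}
side {'fx': 349.7706235341107, 'fy': 349.7706235341107, 'cx': 257.1431333392727, 'cy': 190.70942874879512, 'k1': -0.05384816672113262, 'position': array([ 0.26564013, -0.95951602,  0.74539305]), 'orientation': array([-0.46992245,  0.87226431, -0.11778721,  0.06673852])}
0.1 [0.27540452 0.58833317 0.23050555] [-1.16870476e-04  2.17161396e-01  9.76135449e-01 -7.07458156e-04] [0.28277254 0.9524109  0.52977503] 0.08560341123936324
```

View pics/scene0.png

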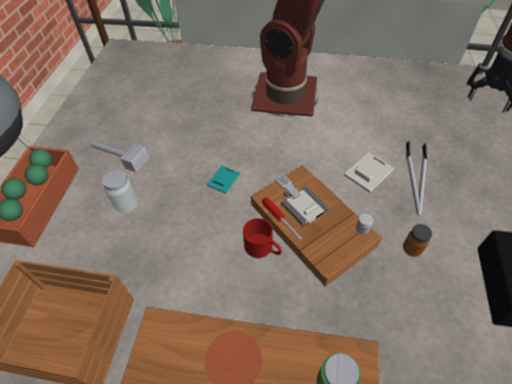

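View pics/side0.png

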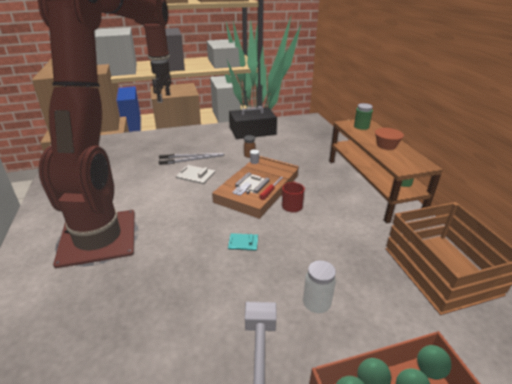

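Three cover-like plates appear in the scene view. The turquoise one at (223,179) is ruled out by colour. The larger off-white one at (369,171) lies loose on the table. The smaller off-white one at (303,205) sits in the box with the tab, so it fits. I'll confirm it in a crop.

```bash
cat > h.py <<'E'
import numpy as np, cv2
from cell import manip
from scipy.spatial.transform import Rotation as R
def rot(q): return R.from_quat(np.roll(q,-1))
def K(c): return np.array([[c["fx"],0,c["cx"]],[0,c["fy"],c["cy"]],[0,0,1]]),np.array([c["k1"],0,0,0,0.])
def ray(c,px,z):
    k,d=K(c); p=cv2.undistortPoints(np.array(px,float).reshape(-1,1,2),k,d)[:,0]
    v=rot(c["orientation"]).apply(np.c_[p,np.ones(len(p))]); o=np.array(c["position"])
    return o+v*((np.array(z)-o[2])/v[:,2])[:,None]
def proj(c,P):
    k,d=K(c); r=rot(c["orientation"]).inv()
    return cv2.projectPoints(r.apply(np.atleast_2d(P)-c["position"]),np.zeros(3),np.zeros(3),k,d)[0][:,0]
E
python3 - <<'E'
import cv2
im=cv2.imread("pics/scene0.png")[150:295,235:395]
cv2.imwrite("pics/crop.png",cv2.resize(im,None,fx=4,fy=4,interpolation=cv2.INTER_CUBIC))
E
```

```text
(no output)
```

View pics/crop.png

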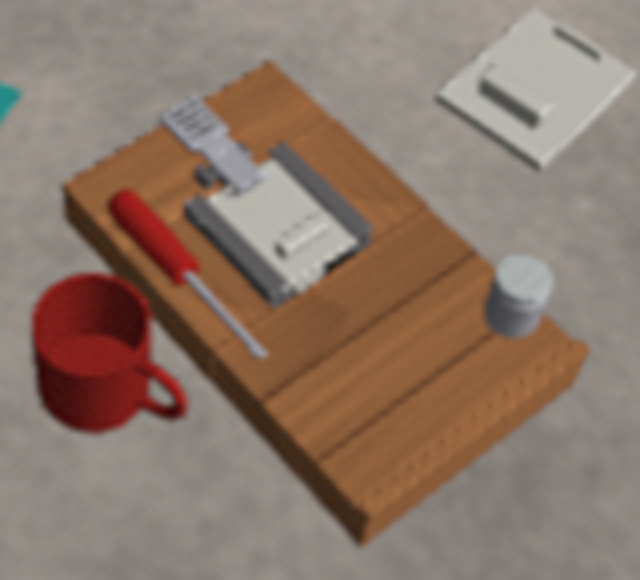

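The crop confirms it: the off-white cover with ridge and rib sits between the grey rails under the steel tab. The loose plate at upper right is larger, so it is the decoy. Next I fit the box pose to known points.

Run:
```python
from h import *
from scipy.optimize import least_squares
c=manip.camera_params("scene")
cr=np.array([[268,62],[65,188],[362,515],[588,348],[190,118],[303,228]],float)
px=cr/4+[235-.375,150-.375]
M=np.array([[-125,100,44],[-125,-100,44],[205,-100,51],[205,100,51],[-98,0,70],[24,0,67]])/1e3
def W(p): return R.from_euler('z',p[2]).apply(M)+[p[0],p[1],0]
f=lambda p:(proj(c,W(p))-px).ravel()
s=least_squares(f,[.6,0,.7],loss='soft_l1')
print(s.x,np.degrees(s.x[2]),np.round(f(s.x).reshape(-1,2),1))
print(W(s.x)); st=manip.get_state(); print(rot(st["tcp_rot"]).as_matrix().round(3))
print("objs",ray(c,[[258,252],[365,218],[418,240]],[.0,.1,.0]))
w=manip.camera_params("wrist");r=rot(st["tcp_rot"]).inv()
print("wrist in tool",r.apply(w["position"]-st["tool_pos"]),(r*rot(w["orientation"])).as_matrix().round(2),w["fx"])
```

```text
[0.55121178 0.11356445 0.78527928] 44.99318839227375 [[ 0.4 -0.9]
 [-1.5 -1.5]
 [ 0.8  0.3]
 [ 0.3  0.1]
 [ 0.2  0.2]
 [-0.8  0.6]]
[[ 0.39211065  0.09590569  0.044     ]
 [ 0.5335152  -0.04553248  0.044     ]
 [ 0.76688817  0.18778502  0.051     ]
 [ 0.62548363  0.32922319  0.051     ]
 [ 0.48190708  0.04427622  0.07      ]
 [ 0.56818436  0.13053299  0.067     ]]
[[-0.906  0.424 -0.001]
 [ 0.424  0.906 -0.001]
 [-0.    -0.001 -1.   ]]
objs [[ 6.90548246e-01  4.14792091e-03 -1.11022302e-16]
 [ 6.05511767e-01  2.75164014e-01  1.00000000e-01]
 [ 5.89487636e-01  4.42405905e-01  1.11022302e-16]]
wrist in tool [ 0.06988165 -0.00085606 -0.14097994] [[-0.   -0.96 -0.28]
 [ 1.   -0.    0.  ]
 [-0.   -0.28  0.96]] 290.90924699432094
```

Call:
jog_arm([
  {"translation":[-0.04,-0.03,0.0],"twist":[0,0,2],"gripper":0},
  {"translation":[-0.08,-0.06,0.0],"twist":[0,0,6],"gripper":0},
  {"translation":[-0.12,-0.09,0.0],"twist":[0,0,10],"gripper":0},
  {"translation":[-0.15,-0.12,0.0],"twist":[0,0,14],"gripper":0},
  {"translation":[-0.18,-0.15,0.0],"twist":[0,0,18],"gripper":0},
  {"translation":[-0.21,-0.18,0.0],"twist":[0,0,20],"gripper":0},
  {"translation":[-0.24,-0.2,0.0],"twist":[0,0,20],"gripper":0},
  {"translation":[-0.27,-0.22,0.0],"twist":[0,0,20],"gripper":0},
  {"translation":[-0.3,-0.24,0.0],"twist":[0,0,20],"gripper":0},
  {"translation":[-0.3,-0.24,0.0],"twist":[0,0,20],"gripper":0},
])

```text
time_s: 1.1
tool_pos: [0.448, 0.239, 0.2314]
tcp_rot: [0.001, 0.387, 0.922, -0.0]
contact_force: [-0.5, 1.3, 0.0]
finger_gap: 0.0002
finger_force: 0.0
```

Call:
jog_arm([
  {"translation":[-0.04,-0.014,0.0],"twist":[0,0,0],"gripper":0},
  {"translation":[-0.08,-0.028,0.02],"twist":[0,0,0],"gripper":0},
  {"translation":[-0.12,-0.042,0.04],"twist":[0,0,0],"gripper":0},
  {"translation":[-0.15,-0.05,0.06],"twist":[0,0,0],"gripper":0},
  {"translation":[-0.162,-0.056,0.07],"twist":[0,0,0],"gripper":0},
  {"translation":[-0.162,-0.056,0.07],"twist":[0,0,0],"gripper":0},
  {"translation":[-0.162,-0.056,0.07],"twist":[0,0,0],"gripper":0},
  {"translation":[-0.162,-0.056,0.07],"twist":[0,0,0],"gripper":0},
  {"translation":[-0.162,-0.056,0.07],"twist":[0,0,0],"gripper":0},
  {"translation":[-0.162,-0.056,0.07],"twist":[0,0,0],"gripper":0},
])

```text
time_s: 2.1
tool_pos: [0.5202, 0.0908, 0.1618]
tcp_rot: [0.0, 0.383, 0.924, 0.0]
contact_force: [-0.7, -0.3, -0.3]
finger_gap: -0.0001
finger_force: 0.0
```

Run:
```python
from h import *
c=manip.camera_params("wrist"); im=manip.get_image("wrist")
import pickle; pickle.dump(c,open("w1.pkl","wb")); cv2.imwrite("pics/w1.png",im)
s=manip.get_state(); print(s["tool_pos"],s["tcp_rot"],s["contact_force"])
T=np.array([.5512,.1136,0]); M=np.array([[-98,0,70],[24,0,67],[0,0,53]])/1e3
print(proj(c,R.from_euler('z',45,degrees=True).apply(M)+T))
```

```text
[0.52024081 0.09061536 0.16172892] [1.72503684e-04 3.82864924e-01 9.23804267e-01 3.10823392e-04] [ 0.037254    0.52412552 -0.03598787]
[[189.67017716 203.59359385]
 [333.59744049 202.39157622]
 [303.18083774 197.67307226]]
```

View pics/w1.png

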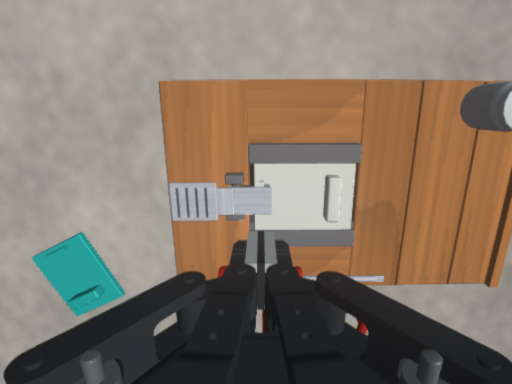

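Wrist view: the pad centre is at (193,202), the ridge top at (335,199), and the rails span rows 143 to 246. The box lies within about 3 mm of the fit.

Run:
```python
from h import *
import pickle; c=pickle.load(open("w1.pkl","rb"))
P=ray(c,[[193,202],[335,199],[276,267]],[.07,.067,.06]); print(P)
d=P[1]-P[0]; print(np.hypot(*d[:2]),np.degrees(np.arctan2(d[1],d[0])))
s=manip.get_state(); m=rot(s["tcp_rot"])
print("tool delta",m.inv().apply(P-s["tool_pos"]).round(4)); print(m.as_matrix().round(3),proj(c,s["tool_pos"]))
```

```text
[[0.48296354 0.04735328 0.07      ]
 [0.56672961 0.13340625 0.067     ]
 [0.58093436 0.05020526 0.06      ]]
0.12009108718139214 45.77153926542781
tool delta [[-0.0042 -0.057   0.0917]
 [-0.0026  0.0631  0.0948]
 [-0.0715  0.0143  0.1017]]
[[-0.707  0.707  0.001]
 [ 0.707  0.707  0.   ]
 [-0.     0.001 -1.   ]] [[261.118438   246.55728938]]
```

Call:
jog_arm([
  {"translation":[-0.002,-0.03,0.02],"twist":[0,0,0],"gripper":0},
  {"translation":[-0.004,-0.061,0.045],"twist":[0,0,0],"gripper":0},
  {"translation":[-0.004,-0.061,0.065],"twist":[0,0,0],"gripper":0},
  {"translation":[-0.004,-0.061,0.08],"twist":[0,0,0],"gripper":0},
  {"translation":[-0.004,-0.061,0.087],"twist":[0,0,0],"gripper":0},
  {"translation":[-0.004,-0.061,0.09],"twist":[0,0,0],"gripper":0},
  {"translation":[-0.004,-0.061,0.092],"twist":[0,0,0],"gripper":0},
  {"translation":[-0.004,-0.061,0.094],"twist":[0,0,0],"gripper":0},
  {"translation":[-0.004,-0.061,0.096],"twist":[0,0,0],"gripper":0},
  {"translation":[-0.004,-0.061,0.096],"twist":[0,0,0],"gripper":0},
])

```text
time_s: 3.15
tool_pos: [0.4796, 0.0433, 0.0657]
tcp_rot: [-0.0, 0.384, 0.924, -0.0]
contact_force: [-1.7, -1.9, 3.5]
finger_gap: 0.0002
finger_force: 2.2
```

Call:
jog_arm([
  {"translation":[0,0,0.001],"twist":[0,0,0],"gripper":0},
  {"translation":[0,0,0.002],"twist":[0,0,0],"gripper":0},
  {"translation":[0,0,0.003],"twist":[0,0,0],"gripper":0},
  {"translation":[0,0,0.003],"twist":[0,0,0],"gripper":0},
  {"translation":[0,0,0.003],"twist":[0,0,0],"gripper":0},
  {"translation":[0,0,0.003],"twist":[0,0,0],"gripper":0},
  {"translation":[0,0,0.003],"twist":[0,0,0],"gripper":0},
  {"translation":[0,0,0.003],"twist":[0,0,0],"gripper":0},
  {"translation":[0,0,0.003],"twist":[0,0,0],"gripper":0},
  {"translation":[0,0,0.003],"twist":[0,0,0],"gripper":0},
])

```text
time_s: 4.15
tool_pos: [0.4799, 0.0439, 0.0624]
tcp_rot: [0.0, 0.383, 0.924, 0.0]
contact_force: [-1.3, -3.8, 3.2]
finger_gap: -0.0001
finger_force: 2.1
```

Run:
```python
from h import *
c=manip.camera_params("wrist"); cv2.imwrite("pics/w2.png",manip.get_image("wrist"))
T=np.array([.482963,.047353,0])-R.from_euler('z',45.5,degrees=True).apply([-.098,0,0])
for d in (0,12): print(proj(c,R.from_euler('z',45.5,degrees=True).apply([(24+d)/1e3,0,.067])+T))
```

```text
[[500.89578704 246.28084338]]
[[522.38006679 245.80613296]]
```

View pics/w2.png

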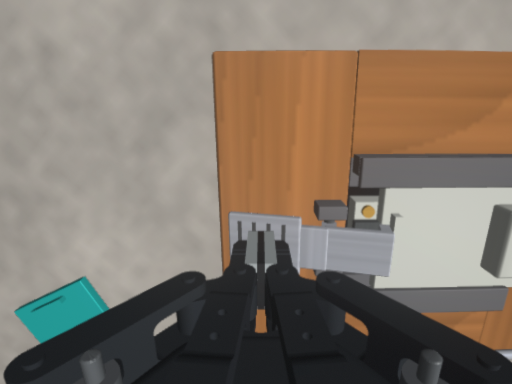

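The cover has been released: its -x edge is at column 383 and the rail end at 355, about 16 mm against 4 before, and the plunger shows at (365,208). I'll lift off, cross over, and go down between the nose and the ridge.

Call:
jog_arm([
  {"translation":[0,0,-0.015],"twist":[0,0,0],"gripper":0},
  {"translation":[0,0,-0.03],"twist":[0,0,0],"gripper":0},
  {"translation":[0.001,0.035,-0.03],"twist":[0,0,0],"gripper":0},
  {"translation":[0.001,0.07,-0.03],"twist":[0,0,0],"gripper":0},
  {"translation":[0.001,0.107,-0.03],"twist":[0,0,0],"gripper":0},
  {"translation":[0.001,0.107,-0.03],"twist":[0,0,0],"gripper":0},
  {"translation":[0.001,0.107,-0.03],"twist":[0,0,0],"gripper":0},
  {"translation":[0.001,0.107,-0.025],"twist":[0,0,0],"gripper":0},
  {"translation":[0.001,0.107,-0.02],"twist":[0,0,0],"gripper":0},
  {"translation":[0.001,0.107,-0.02],"twist":[0,0,0],"gripper":0},
])

```text
time_s: 5.2
tool_pos: [0.554, 0.1195, 0.0815]
tcp_rot: [-0.001, 0.384, 0.923, -0.0]
contact_force: [0.9, -0.1, 0.0]
finger_gap: -0.0001
finger_force: 0.0
```

Run:
```python
from h import *
cv2.imwrite("pics/w3.png",manip.get_image("wrist"))
s=manip.get_state(); print(s["tool_pos"])
```

```text
[0.55432369 0.11961954 0.08191239]
```

View pics/w3.png

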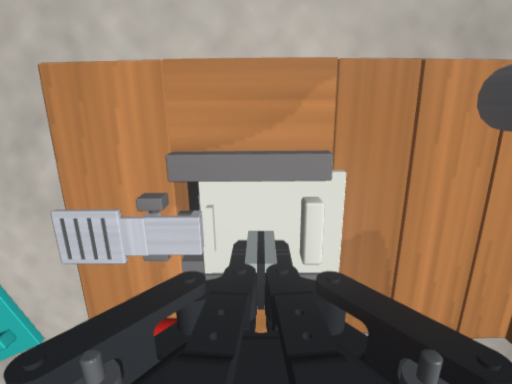

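The rib and ridge are clear and the tip is between them: tip at column 261, ridge face at 302. I'll descend with a 2 mm lateral shift and start the push.

Call:
jog_arm([
  {"translation":[0.002,0,0.006],"twist":[0,0,0],"gripper":0},
  {"translation":[0.002,0,0.013],"twist":[0,0,0],"gripper":0},
  {"translation":[0.002,0,0.019],"twist":[0,0,0],"gripper":0},
  {"translation":[0.002,0,0.023],"twist":[0,0,0],"gripper":0},
  {"translation":[0.002,0,0.024],"twist":[0,0,0],"gripper":0},
  {"translation":[0.002,0,0.024],"twist":[0,0,0],"gripper":0},
  {"translation":[0.002,0.007,0.024],"twist":[0,0,0],"gripper":0},
  {"translation":[0.002,0.014,0.024],"twist":[0,0,0],"gripper":0},
  {"translation":[0.002,0.022,0.024],"twist":[0,0,0],"gripper":0},
  {"translation":[0.002,0.03,0.024],"twist":[0,0,0],"gripper":0},
])

```text
time_s: 6.25
tool_pos: [0.5753, 0.1434, 0.0585]
tcp_rot: [0.0, 0.383, 0.924, -0.0]
contact_force: [-1.0, -1.3, 2.6]
finger_gap: -0.0002
finger_force: 1.0
```

Call:
jog_arm([
  {"translation":[0,0.01,0],"twist":[0,0,0],"gripper":0},
  {"translation":[0,0.022,0],"twist":[0,0,0],"gripper":0},
  {"translation":[0,0.034,0],"twist":[0,0,0],"gripper":0},
  {"translation":[0,0.046,0],"twist":[0,0,0],"gripper":0},
  {"translation":[0,0.058,0],"twist":[0,0,0],"gripper":0},
  {"translation":[0,0.07,0],"twist":[0,0,0],"gripper":0},
  {"translation":[0,0.08,0],"twist":[0,0,0],"gripper":0},
  {"translation":[0,0.09,0],"twist":[0,0,0],"gripper":0},
  {"translation":[0,0.098,0],"twist":[0,0,0],"gripper":0},
  {"translation":[0,0.104,0],"twist":[0,0,0],"gripper":0},
])

```text
time_s: 7.25
tool_pos: [0.6488, 0.2168, 0.0582]
tcp_rot: [-0.0, 0.383, 0.924, -0.0]
contact_force: [-1.0, -0.6, -0.0]
finger_gap: -0.0
finger_force: 0.3
```

Run:
```python
from h import *
cv2.imwrite("pics/w4.png",manip.get_image("wrist"))
s=manip.get_state(); p=R.from_euler('z',-45.5,degrees=True).apply(s["tool_pos"]-[.482963,.047353,0]); print(p-[.098,0,0],s["contact_force"])
```

```text
[0.13983958 0.0006542  0.05826383] [-0.2022179   0.65513074  0.35246414]
```

View pics/w4.png

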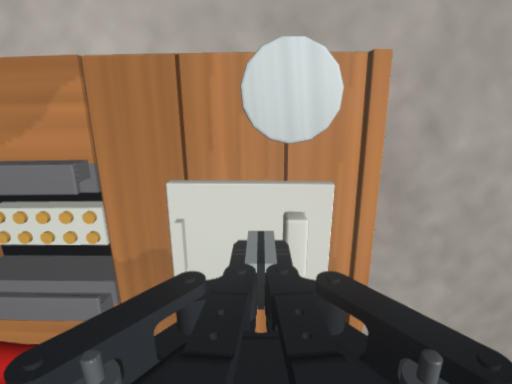

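The cover lies straight on the planks (columns 167 to 334), short of the strip (370), at about x = 130. The bay is open. I'll back off and lift.

Call:
jog_arm([
  {"translation":[0,-0.005,0],"twist":[0,0,0],"gripper":0},
  {"translation":[0,-0.012,0],"twist":[0,0,0],"gripper":0},
  {"translation":[0,-0.012,-0.01],"twist":[0,0,0],"gripper":0},
  {"translation":[0,-0.012,-0.03],"twist":[0,0,0],"gripper":0},
  {"translation":[0,-0.012,-0.06],"twist":[0,0,0],"gripper":0},
  {"translation":[0,-0.012,-0.09],"twist":[0,0,0],"gripper":0},
  {"translation":[0,-0.012,-0.12],"twist":[0,0,0],"gripper":0},
  {"translation":[0,-0.05,-0.14],"twist":[0,0,0],"gripper":0},
  {"translation":[0,-0.05,-0.14],"twist":[0,0,0],"gripper":0},
  {"translation":[0,-0.05,-0.14],"twist":[0,0,0],"gripper":0},
])

```text
time_s: 8.3
tool_pos: [0.6131, 0.1803, 0.2002]
tcp_rot: [0.001, 0.384, 0.923, 0.001]
contact_force: [0.5, -0.2, 1.2]
finger_gap: 0.0001
finger_force: 0.0
```

Run:
```python
from h import *
cv2.imwrite("pics/w5.png",manip.get_image("wrist"))
```

```text
(no output)
```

View pics/w5.png

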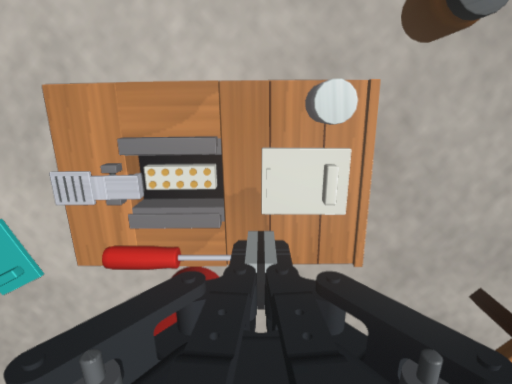

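The cover lies flat and straight at (306,181). The bay is uncovered at (180,177), the tab is back up, and the tin and screwdriver haven't moved.

```bash
python3 -c "
from cell import manip
print(manip.finish_job())"
```

```text
the job is handed in; nothing more can be done
None
```

I pressed the tab to release the cover and pushed it off its seat. It lies flat on the planks about 130 mm along and the bay is fully open. The job is handed in, but no verdict came back.

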